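# Switch on the warming plates under the two pots

## Task

Switch on the warming plate under the lidded pot first and then the one under the open pot: with the fingertips, gently press the raised half of each plate's rocker switch fully down, then draw the hand back. Leave the plate under the bowl switched off, and do not shift the pots, the bowl or the shaker.

Things in the scene. Friction and masses are not known exactly. Their poses are not given: they have to be found in the camera images.
- plate_lidded: Fixed steel warming plate that carries the pot with the lid: a slab 280 (x) x 190 (y) x 40 mm with a black round hob disc (radius 85, top at z = 45 mm, centre at x = +45 mm). Origin at the centre of its underside on the counter, z up; its switch is towards -x, centred at x = -95, y = 0 mm. Grey frame round the switch: top at 42 mm. The three are alike.
- switch_lidded (a joint): Rocker switch of the plate under the pot with the lid, rad: 0 to 0.04 = off, 0.36 = fully on. Black V-shaped paddle 54 (x) x 34 (y) x 6 mm, hinged across its middle, 46 mm above the counter. Off: the half away from the pot is raised, its end 10 mm above the other, level half. Pressed straight down with 1 to 3 N it lies level, top at 49 mm: on. It stays as left (no spring).
- switch_lidded_press (a point): Point to press on that switch: on the top surface of the half that is raised when off, 20 mm from the hinge line, mid-width. It moves with the paddle; about 56 mm above the counter when off, 49 mm when on. Its x axis points (level when off, tipped up 0.36 rad when on) from the switch towards the pot with the lid; its y axis runs along the hinge.
- plate_open: Fixed steel warming plate that carries the open pot: a slab 280 (x) x 190 (y) x 40 mm with a black round hob disc (radius 85, top at z = 45 mm, centre at x = +45 mm). Origin at the centre of its underside on the counter, z up; its switch is towards -x, centred at x = -95, y = 0 mm. Grey frame round the switch: top at 42 mm. The three are alike.
- switch_open (a joint): Rocker switch of the plate under the open pot, rad: 0 to 0.04 = off, 0.36 = fully on. Black V-shaped paddle 54 (x) x 34 (y) x 6 mm, hinged across its middle, 46 mm above the counter. Off: the half away from the pot is raised, its end 10 mm above the other, level half. Pressed straight down with 1 to 3 N it lies level, top at 49 mm: on. It stays as left (no spring).
- switch_open_press (a point): Point to press on that switch: on the top surface of the half that is raised when off, 20 mm from the hinge line, mid-width. It moves with the paddle; about 56 mm above the counter when off, 49 mm when on. Its x axis points (level when off, tipped up 0.36 rad when on) from the switch towards the open pot; its y axis runs along the hinge.
- plate_bowl: Fixed steel warming plate that carries the shallow bowl: a slab 280 (x) x 190 (y) x 40 mm with a black round hob disc (radius 85, top at z = 45 mm, centre at x = +45 mm). Origin at the centre of its underside on the counter, z up; its switch is towards -x, centred at x = -95, y = 0 mm. Grey frame round the switch: top at 42 mm. The three are alike.
- switch_bowl (a joint): Rocker switch of the plate under the shallow bowl, rad: 0 to 0.04 = off, 0.36 = fully on. Black V-shaped paddle 54 (x) x 34 (y) x 6 mm, hinged across its middle, 46 mm above the counter. Off: the half away from the pot is raised, its end 10 mm above the other, level half. Pressed straight down with 1 to 3 N it lies level, top at 49 mm: on. It stays as left (no spring).
- switch_bowl_press (a point): Point to press on that switch: on the top surface of the half that is raised when off, 20 mm from the hinge line, mid-width. It moves with the paddle; about 56 mm above the counter when off, 49 mm when on. Its x axis points (level when off, tipped up 0.36 rad when on) from the switch towards the shallow bowl; its y axis runs along the hinge.
- pot_lidded: Loose steel pot with its lid on and a knob on top (one rigid piece), radius 73, 108 mm high to the top of the knob, two loop handles reaching 96 mm from the axis at 52 mm height. Origin at the centre of its underside, z up.
- pot_open: Loose steel pot without a lid, radius 70, 70 mm high, with the same two loop handles. Origin at the centre of its underside, z up.
- bowl: Loose steel bowl without handles, rim radius 78, 60 mm high. Origin at the centre of its underside, z up.
- shaker: Loose steel shaker, radius 26, 92 mm high, standing on the counter beside the plates. Origin at the centre of its underside, z up.
Not all that is in view belongs to the job. What is shaped like the pot_lidded but black or yellow is not meant.

How it is judged:
By the outcome, as a careful person would: the job done as asked, in the order asked, and still so for the second after the job is handed in, with the robot touching nothing.
It also fails if it takes over 38 s, if anything falls off the work surface, if the arm or the gripper's body presses on something with over 40 N, if the wrist force passes 120 N, or if a joint passes its speed limit or range.

## Robot

A 7-joint arm with a two-finger parallel gripper is mounted at the origin on the work surface. World frame = base frame: x ahead of the robot, y to its left, z up, the work surface at z = 0. Lengths are in m, angles in rad, forces in N, time in s.
With the tool pointing down it reaches from about 0.4 to 0.875 m from the base axis. Payload 19.3 kg.
Tool frame: the origin (TCP) lies midway between the tips of the shut fingers; the grasp point (between the pads) lies 19 mm behind it; z points along the fingers, y is the line along which they close (so a half turn about z gives the same grasp; the last joint's range is limited). The gripper opens to 85 mm and grips with 20 to 120 N. Pads are 22 mm wide; open, the fingers measure 114 mm over their backs; the gripper's body (76 mm by 85 mm) begins 54 mm behind the grasp point. The pads swing forward as they close: fully open they stand 13 mm farther back than shut.
Start: joints at [-1.251, 0.521, -0.036, 1.599, 0.021, 1.021, -0.113], TCP at [0.238, 0.578, 0.231] pointing down, gripper open.
Joint ranges: [-2.91, 2.91], [-0.3, 2.13], [-1.5, 1.42], [0.17, 2.43], [-1.26, 4.41], [0.16, 1.93], [-2.52, 2.52]. Speed limits (rad/s): [1.89, 1.89, 2.39, 2.39, 3.01, 3.01, 3.01].

## Interface

Orientations are given as [roll, pitch, yaw] about the fixed x, y, z axes, in that order (R = Rz(yaw) Ry(pitch) Rx(roll)).
In Python, from workcell import bot gives the robot as it stands.
- The arm moves only by the tool move_arm, never from a script. Its argument "moves" is a list that holds one entry, the list of rows, each a list of 7 numbers: the opening, from 0 (shut) to 1 (fully open), then the shift along the tool's x, y, z in units of 1000 mm (1.0 is 1000 mm), then the turn, a rotation vector about the tool's x, y, z in units of 2 pi rad (1.0 is 2 pi rad). A call has 1 to 5 rows; each row is the pose to reach, as a shift and turn from the pose commanded when the call began, along the tool's axes at that moment, turning the shorter way round; what a row does not reach only later rows make up. A row lasts 1/10 s, in which the tool goes at most 50 mm and 8.59 degrees, less where a joint would pass 70% of its speed; a pose out of reach is approached as far as the arm can. A call with a number of a shift or a turn outside -1 to 1 is refused whole. A call with a gripper value outside its range is refused whole. The fingers move at their own pace and stop on an object; "force" is the grip in N (left out, the last holds). Time passes only in rows, so rows that repeat a pose let the fingers close. It gives the time, the measured TCP pose, the force, the opening and the grip force at its end, in the units of the state.
- bot.observe(): the state, without advancing time (a new reading comes with each control period).
- bot.grab_frame(name): name is "scene" or "top"; returns the picture (480x640x3 uint8, red, green, blue); there is no depth.
- bot.camera_params(name): a dict with "vertical_fov" (degrees; the focal length in pixels is half the picture's height over the tangent of half this angle, whatever the lens; pixels are square), "cx", "cy" (the principal point, pixels), "D" ([k1, k2, p1, p2, k3] as OpenCV has them; the pictures are not rectified), "R" (3x3) and "t" (3): a world point X has camera coordinates R X + t. Camera axes: x right, y down, z forward; pixel columns grow to the right and rows downward; lengths in m; the calibration is good to about 2 mm. A picture is of the moment at which its call begins. camera_params takes no time and is no camera call.
- bot.job_done(): hands the job in; it is judged then, once.
The state is a dict: "clock": time; "qpos": joint angles; "qd": joint speeds; "joint_efforts": joint torques, N m; "position": TCP position; "tool_rot": TCP orientation; "force": force on the tool from outside, world axes, zero at the start; "moment": the same for the moment, N m; "grip_width": finger opening in m; "finger_force": force on a finger pad.
Only numpy, scipy, OpenCV 4.12 (cv2) and the standard library are available. Lean on these libraries where they do the work, as an engineer would, in place of code of your own. Each camera call takes 0.05 s, during which the arm holds its last target. There are 200 camera calls.

## Working session

There is one attempt and no reset: what is moved stays moved. The work goes in short steps, Python scripts to look and compute and a tool call to move; the robot and the scene stay as the last step left them, time stands still between calls to the robot, and variables do not carry over. Pictures are saved under pics/ and viewed, at most 10 in all, crops included, and the job is handed in when it is done.

Besides the shell and the picture viewer there is one more tool, called after "Request:" by a JSON object that holds its "method" and its "body", one argument or row to a line. move_arm: Moves the arm, as the interface text tells. Shifts and turns lie within -1 to 1; 1 stands for 1000 mm of shift or 2 pi rad of turn. Its arguments: {"type":"object","properties":{"moves":{"type":"array"},"force":{"type":"number"}},"required":["moves"]}

```bash
mkdir -p pics; python3 - <<'E'
from workcell import bot
import cv2
for n in("scene","top"):
    cv2.imwrite(f"pics/{n}0.png",bot.grab_frame(n)[:,:,::-1]); print(n,bot.camera_params(n))
print(bot.observe())
E
```

```text
scene {'vertical_fov': 55.24842262297235, 'cx': 320.650362223305, 'cy': 243.11034132431993, 'D': array([-0.02798035,  0.        ,  0.        ,  0.        ,  0.        ]), 'R': array([[-0.37450235,  0.9270928 , -0.01571435],
       [ 0.72943106,  0.28410874, -0.62226405],
       [-0.57243193, -0.24450188, -0.78264968]]), 't': array([ 0.16590082, -0.33243466,  1.50407805])}
top {'vertical_fov': 43.160387821643795, 'cx': 329.86095866543775, 'cy': 236.89693421602811, 'D': array([-0.20461252,  0.        ,  0.        ,  0.        ,  0.        ]), 'R': array([[-0.0017183 , -0.99997845, -0.0063362 ],
       [-0.99594364,  0.00228132, -0.08995034],
       [ 0.08996285,  0.00615594, -0.9959261 ]]), 't': array([0.01896359, 0.50591163, 1.99654674])}
{'clock': 0.1, 'qpos': array([-1.25121684,  0.52197334, -0.0363021 ,  1.59992382,  0.02120805,
        1.02107421, -0.11279259]), 'qd': array([ 6.12671926e-04, -2.18301937e-03, -2.50333024e-03, -2.40991376e-03,
        2.91883757e-04,  2.01983358e-04, -9.97057639e-05]), 'joint_efforts': array([ 3.86850632e-03, -9.28488994e+01,  1.98453583e+00, -3.70535946e+01,
        1.82295585e-02,  5.57415246e-03,  7.09371335e-07]), 'position': array([0.2374285 , 0.57784107, 0.2307815 ]), 'tool_rot': array([-3.14060282e+00,  8.70972538e-05,  2.75179140e+00]), 'force': array([ 0.28769541, -0.73978162,  0.65444106]), 'moment': array([-0.07373147,  0.01466318,  0.05136779]), 'finger_force': 0.0, 'grip_width': 0.08562116336027978}
```

View pics/top0.png

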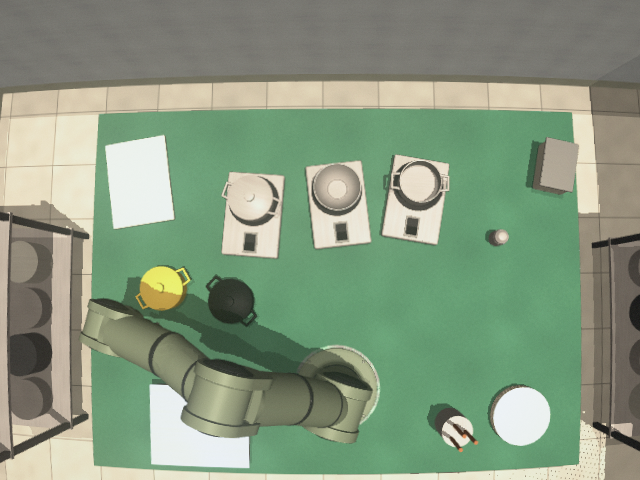

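View pics/scene0.png

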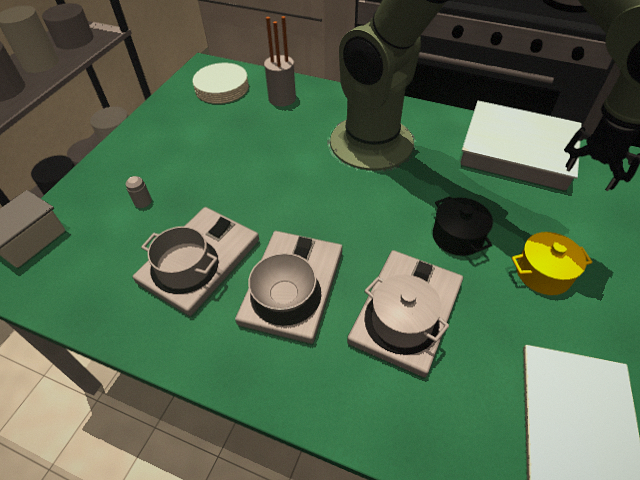

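The top view shows the lidded-pot plate with its switch at (250,242), the bowl plate's at (342,232) and the open-pot plate's at (411,227). All the switches face the robot, and the yellow and black pots are distractors. Next I measure the switch blobs and the plate front edges.

```bash
cat >h.py <<'E'
import numpy as np,cv2
from workcell import bot
def ray(n,uv):
    p=bot.camera_params(n);f=240/np.tan(np.radians(p["vertical_fov"]/2))
    K=np.array([[f,0,p["cx"]],[0,f,p["cy"]],[0,0,1]])
    x=cv2.undistortPoints(np.float64(uv).reshape(-1,1,2),K,p["D"])[:,0]
    R=p["R"];return -R.T@p["t"],np.c_[x,np.ones(len(x))]@R
def onz(n,uv,z):
    c,d=ray(n,uv);return c+d*((z-c[2])/d[:,2])[:,None]
def blob(n,g,u,v,w):
    s=g[v-w:v+w,u-w:u+w].astype(float);m=(s<55).astype(np.uint8)
    k,l,st,ce=cv2.connectedComponentsWithStats(m)
    i=min(range(1,k),key=lambda i:np.hypot(*(ce[i]-w))-0.02*st[i,4])
    pts=np.argwhere(l==i)[:,::-1]+[u-w,v-w]
    return pts
E
python3 - <<'E'
from h import *
T=cv2.imread("pics/top0.png");S=cv2.imread("pics/scene0.png")
hsv=cv2.cvtColor(T,cv2.COLOR_BGR2HSV)
for nm,(u,v),(us,vs) in(("lid",(250,242),(424,270)),("bowl",(342,232),(304,246)),("open",(411,227),(219,228))):
    for n,I,a,b in(("top",T,u,v),("scene",S,us,vs)):
        p=blob(n,I.max(2),a,b,14)
        q=cv2.boxPoints(cv2.minAreaRect(np.float32(p)))
        print(nm,n,len(p),"px",p.mean(0).round(1),"z47",onz(n,[p.mean(0)],.047)[0].round(4)); print(onz(n,q,.047)[:,:2].round(3).tolist())
    # plate: side-edge fit below the pot
    m=((hsv[:,:,1]<90)&(hsv[:,:,2]>120)).astype(np.uint8)
    L=[];Rr=[]
    for r in range(v-10,v+8):
        c=np.flatnonzero(m[r,u-50:u+50])+u-50
        L.append((c[0]-.5,r));Rr.append((c[-1]+.5,r))
    for e in(L,Rr):
        w=onz("top",e,.04);vx,vy,x0,y0=cv2.fitLine(np.float32(w[:,:2]),cv2.DIST_HUBER,0,.001,.001).ravel()
        if vx<0:vx,vy=-vx,-vy
        print(" edge yaw",np.arctan2(vy,vx).round(3),"at",x0.round(3),y0.round(3))
c=lambda I,u,v,w,k:cv2.resize(I[v-w:v+w,u-w:u+w],None,fx=k,fy=k,interpolation=cv2.INTER_NEAREST)
cv2.imwrite("pics/c.png",np.vstack([np.hstack([c(T,250,220,33,4),c(T,411,205,33,4)]),np.hstack([c(S,424,275,33,4),c(S,219,228,33,4)])]))
E
```

```text
Traceback (most recent call last):
  File "h.py", line 13, in blob
    i=min(range(1,k),key=lambda i:np.hypot(*(ce[i]-w))-0.02*st[i,4])
ValueError: min() iterable argument is empty
```

```bash
sed -i 's/(s<55)/(s<TH)/; 1i TH=95' h.py
cat >m.py <<'E'
from h import *
T=cv2.imread("pics/top0.png");S=cv2.imread("pics/scene0.png")
c=lambda I,u,v,w,k:cv2.resize(I[v-w:v+w,u-w:u+w],None,fx=k,fy=k,interpolation=cv2.INTER_NEAREST)
cv2.imwrite("pics/c.png",np.vstack([np.hstack([c(T,250,220,33,4),c(T,411,205,33,4)]),np.hstack([c(S,424,275,33,4),c(S,219,228,33,4)])]))
print(T.max(2)[228:260:1,250],T.max(2)[242,238:264]);print(S.max(2)[258:290,424])
hsv=cv2.cvtColor(T,cv2.COLOR_BGR2HSV)
for nm,(u,v),(us,vs) in(("lid",(250,242),(424,270)),("bowl",(342,232),(304,246)),("open",(411,227),(219,228))):
    for n,I,a,b in(("top",T,u,v),("scene",S,us,vs)):
        p=blob(n,I.max(2),a,b,14)
        q=cv2.boxPoints(cv2.minAreaRect(np.float32(p)))
        print(nm,n,len(p),"px",p.mean(0).round(1),"z47",onz(n,[p.mean(0)],.047)[0].round(4)); print(onz(n,q,.047)[:,:2].round(3).tolist())
    m=((hsv[:,:,1]<90)&(hsv[:,:,2]>100)).astype(np.uint8)
    L=[];Rr=[]
    for r in range(v-10,v+8):
        c=np.flatnonzero(m[r,u-40:u+40])+u-40
        L.append((c[0]-.5,r));Rr.append((c[-1]+.5,r))
    for e in(L,Rr):
        w=onz("top",e,.04);vx,vy,x0,y0=cv2.fitLine(np.float32(w[:,:2]),cv2.DIST_HUBER,0,.001,.001).ravel()
        if vx<0:vx,vy=-vx,-vy
        print(" edge yaw",np.arctan2(vy,vx).round(3),"at",x0.round(3),y0.round(3))
E
python3 m.py
```

```text
[235 234 235 230 206 145  91  81  83  84  82  85  81  81  73  68  69  67
  68  68  68  69  92 161 183 223 231 210 131 140 157 158] [233 234 234 235 230 202 145  71  70  73  72  74  73  73  76  77  82 138
 177 205 235 235 235 234 235 235]
[130 124 127 128 119  43  48  45  54  50  46  47  49  50  48  42  33  33
  33  32  32  17 137 201 194 189 190 191 194 199 199 195]
lid top 157 px [249.3 242.1] z47 [0.4872 0.2837 0.047 ]
[[0.464, 0.303], [0.516, 0.296], [0.511, 0.263], [0.459, 0.27]]
lid scene 235 px [422.8 270.4] z47 [0.4767 0.2851 0.047 ]
[[0.498, 0.265], [0.448, 0.269], [0.454, 0.306], [0.503, 0.301]]
 edge yaw 0.016 at 0.493 0.419
 edge yaw 0.004 at 0.493 0.151
bowl top 152 px [341.1 231.7] z47 [ 0.521  -0.0192  0.047 ]
[[0.545, -0.001], [0.548, -0.032], [0.497, -0.037], [0.494, -0.006]]
bowl scene 261 px [302.9 246.8] z47 [ 0.516  -0.0188  0.047 ]
[[0.547, -0.033], [0.484, -0.043], [0.485, -0.004], [0.547, 0.004]]
 edge yaw 0.003 at 0.526 0.112
 edge yaw -0.01 at 0.527 -0.153
open top 160 px [411.6 226.1] z47 [ 0.5388 -0.2524  0.047 ]
[[0.516, -0.232], [0.567, -0.24], [0.562, -0.273], [0.511, -0.265]]
open scene 271 px [219.8 227.4] z47 [ 0.5365 -0.2516  0.047 ]
[[0.562, -0.275], [0.495, -0.27], [0.514, -0.223], [0.579, -0.229]]
 edge yaw -0.008 at 0.542 -0.117
 edge yaw -0.021 at 0.542 -0.384
```

View pics/c.png

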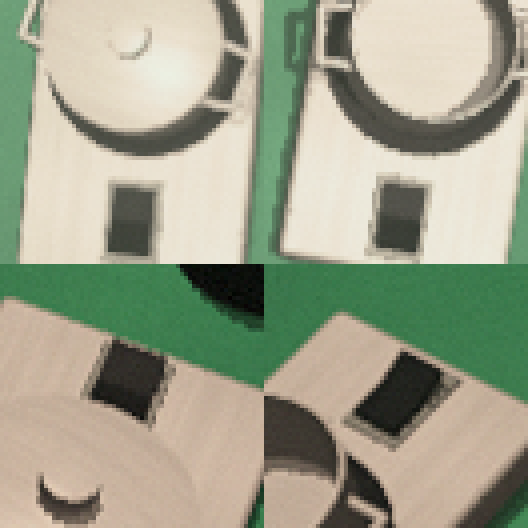

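The crops show both paddles clearly. The hinge centres are lidded (0.487, 0.284) and open (0.539, −0.252), with the two views agreeing to within 2–10 mm. The raised half is on the robot's side, so the press points are about (0.467, 0.286) and (0.519, −0.249). I'll move at height with the fingers shut.

Request:
{"method": "move_arm", "body": {
  "moves": [
    [[0,-0.323,-0.183,0,0,0,-0.046],[0,-0.323,-0.183,0,0,0,-0.046],[0,-0.323,-0.183,0,0,0,-0.046],[0,-0.323,-0.183,0,0,0,-0.046],[0,-0.323,-0.183,0,0,0,-0.046]]
  ]
}}

```text
clock: 0.6
position: [0.3927, 0.3796, 0.2312]
tool_rot: [-3.141, -0.0, 3.041]
force: [1.5, 0.6, -0.6]
grip_width: 0.0123
finger_force: 0.0
```

Request:
{"method": "move_arm", "body": {
  "moves": [
    [[0,-0.08,-0.083,0.05,0,0,0],[0,-0.08,-0.083,0.13,0,0,0],[0,-0.08,-0.083,0.13,0,0,0],[0,-0.08,-0.083,0.13,0,0,0],[0,-0.08,-0.083,0.13,0,0,0]]
  ]
}}

```text
clock: 1.1
position: [0.4628, 0.2875, 0.098]
tool_rot: [-3.137, -0.004, 3.038]
force: [-0.8, 0.4, 0.0]
grip_width: -0.0
finger_force: 0.0
```

```bash
cat >look.py <<'E'
import sys
from h import *
o=bot.observe();print(o["position"].round(4),o["tool_rot"].round(3),o["force"].round(2),o["grip_width"],o["clock"])
def c(n,u,v,w=40):
    I=bot.grab_frame(n)[:,:,::-1];return cv2.resize(I[v-w:v+w,u-w:u+w],None,fx=5,fy=5,interpolation=cv2.INTER_CUBIC)
a=list(map(int,sys.argv[2:6]))
cv2.imwrite(sys.argv[1],np.hstack([c("top",*a[:2]),c("scene",*a[2:])]))
E
python3 look.py pics/l1.png 250 235 424 255
```

```text
[0.4628 0.2875 0.098 ] [-3.137 -0.004  3.038] [-0.82  0.36  0.04] -4.844240404577851e-05 1.1
```

View pics/l1.png

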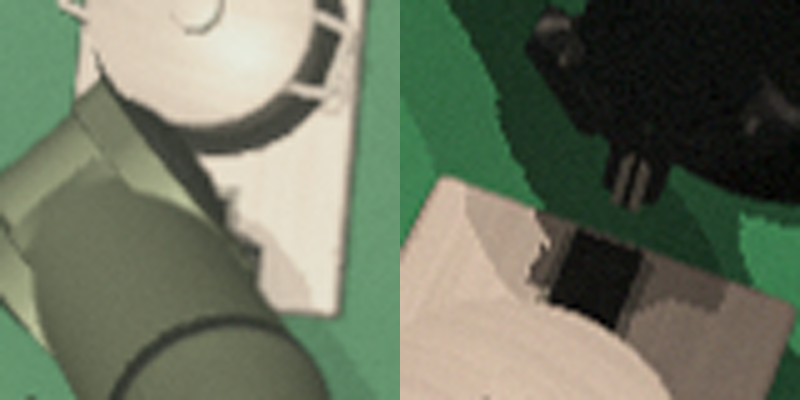

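The scene view shows the shut fingertips at about (429,256), above the outer half of the paddle and clear of everything. I'll descend slowly.

Request:
{"method": "move_arm", "body": {
  "moves": [
    [[0,-0.004,-0.001,0.02,0,0,0],[0,-0.004,-0.001,0.034,0,0,0],[0,-0.004,-0.001,0.038,0,0,0],[0,-0.004,-0.001,0.041,0,0,0],[0,-0.004,-0.001,0.043,0,0,0]]
  ]
}}

```text
clock: 1.7
position: [0.467, 0.2899, 0.0587]
tool_rot: [3.141, 0.0, 3.041]
force: [-0.1, 0.8, 0.5]
grip_width: -0.0001
finger_force: 0.0
```

Request:
{"method": "move_arm", "body": {
  "moves": [
    [[0,0,-0.004,0,0,0,0],[0,0,-0.004,0.002,0,0,0],[0,0,-0.004,0.004,0,0,0],[0,0,-0.004,0.005,0,0,0],[0,0,-0.004,0.006,0,0,0]]
  ]
}}

```text
clock: 2.2
position: [0.4666, 0.2855, 0.0522]
tool_rot: [3.142, -0.0, 3.041]
force: [-1.3, -0.0, 1.2]
grip_width: -0.0
finger_force: 0.8
```

Request:
{"method": "move_arm", "body": {
  "moves": [
    [[0,0,0,0.001,0,0,0],[0,0,0,0.002,0,0,0],[0,0,0,0.003,0,0,0],[0,0,0,0.0035,0,0,0],[0,0,0,0.0035,0,0,0]]
  ]
}}

```text
clock: 2.7
position: [0.4666, 0.2855, 0.049]
tool_rot: [3.142, 0.0, 3.041]
force: [-2.8, -0.8, 5.6]
grip_width: 0.0002
finger_force: 3.5
```

Request:
{"method": "move_arm", "body": {
  "moves": [
    [[0,0,0,0.0005,0,0,0],[0,0,0,0.0005,0,0,0],[0,0,0,0.0005,0,0,0]]
  ]
}}

```text
clock: 3.0
position: [0.4666, 0.2856, 0.0488]
tool_rot: [3.141, 0.0, 3.041]
force: [-4.7, -1.1, 15.3]
grip_width: -0.0
finger_force: 7.9
```

The force rose sharply at 49 mm, so the paddle is on its stop. I'll lift and cross over.

Request:
{"method": "move_arm", "body": {
  "moves": [
    [[0,0,0,-0.02,0,0,0],[0,0,0,-0.07,0,0,0],[0,0,0,-0.12,0,0,0],[0,-0.02,-0.04,-0.14,0,0,0],[0,-0.02,-0.09,-0.14,0,0,0]]
  ]
}}

```text
clock: 3.5
position: [0.4802, 0.1946, 0.1913]
tool_rot: [3.138, 0.006, 3.043]
force: [2.2, -1.6, -1.0]
grip_width: -0.0002
finger_force: 0.0
```

Request:
{"method": "move_arm", "body": {
  "moves": [
    [[0,-0.086,-0.437,0,0,0,0.008],[0,-0.086,-0.437,0,0,0,0.008],[0,-0.086,-0.437,0,0,0,0.008],[0,-0.086,-0.437,0,0,0,0.008],[0,-0.086,-0.437,0,0,0,0.008]]
  ]
}}

```text
clock: 4.0
position: [0.5007, -0.0571, 0.1885]
tool_rot: [3.142, 0.001, 2.991]
force: [0.9, -0.3, 0.2]
grip_width: 0.0003
finger_force: 0.0
```

```bash
python3 look.py pics/l2.png 250 235 424 265
```

```text
[ 0.5007 -0.0571  0.1885] [3.142e+00 1.000e-03 2.991e+00] [ 0.85 -0.33  0.22] 0.0002609586732650193 4.0
```

View pics/l2.png

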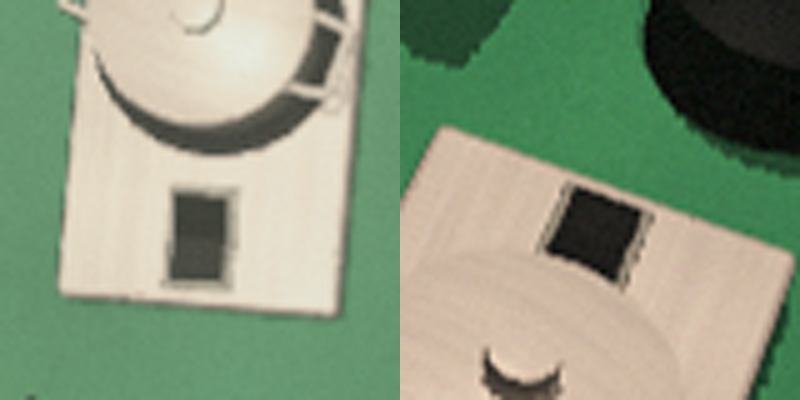

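The lidded switch's shading has flipped: the half on the pot's side is now raised, so it is on. I go on to the open pot's switch.

Request:
{"method": "move_arm", "body": {
  "moves": [
    [[0,-0.047,-0.185,0,0,0,0],[0,-0.047,-0.185,0,0,0,0],[0,-0.047,-0.185,0,0,0,0],[0,-0.047,-0.185,0.03,0,0,0],[0,-0.047,-0.185,0.07,0,0,0]]
  ]
}}

```text
clock: 4.6
position: [0.5198, -0.2516, 0.1188]
tool_rot: [-3.138, 0.004, 2.984]
force: [1.4, 1.7, 0.0]
grip_width: -0.0001
finger_force: 0.0
```

Request:
{"method": "move_arm", "body": {
  "moves": [
    [[0,0,0,0.02,0,0,0],[0,0,0,0.02,0,0,0]]
  ]
}}

```text
clock: 4.8
position: [0.5179, -0.2446, 0.0957]
tool_rot: [3.141, -0.004, 2.99]
force: [0.1, -0.1, 1.5]
grip_width: -0.0003
finger_force: 0.0
```

```bash
python3 look.py pics/l3.png 411 225 219 215
```

```text
[ 0.5179 -0.2446  0.0957] [ 3.141 -0.004  2.99 ] [ 0.1  -0.14  1.54] -0.00027107523776783804 4.8
```

View pics/l3.png

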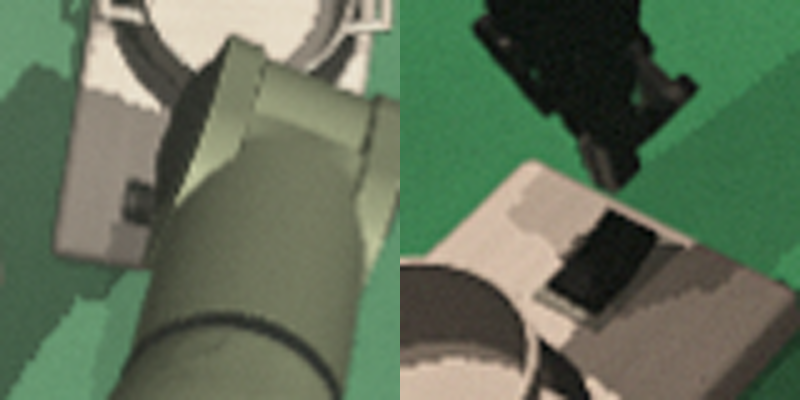

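The fingertips are above the outer half of the open pot's switch. I correct by about 5 mm in y and descend.

Request:
{"method": "move_arm", "body": {
  "moves": [
    [[0,-0.002,-0.005,0.02,0,0,0],[0,-0.002,-0.005,0.034,0,0,0],[0,-0.002,-0.005,0.036,0,0,0],[0,-0.002,-0.005,0.037,0,0,0],[0,-0.002,-0.005,0.037,0,0,0]]
  ]
}}

```text
clock: 5.4
position: [0.521, -0.2502, 0.062]
tool_rot: [-3.141, 0.001, 2.991]
force: [-0.1, -0.2, -0.5]
grip_width: 0.0002
finger_force: 0.0
```

Request:
{"method": "move_arm", "body": {
  "moves": [
    [[0,0,0,0.002,0,0,0],[0,0,0,0.004,0,0,0],[0,0,0,0.006,0,0,0],[0,0,0,0.007,0,0,0],[0,0,0,0.007,0,0,0]]
  ]
}}

```text
clock: 5.9
position: [0.5205, -0.2502, 0.0541]
tool_rot: [3.142, -0.0, 2.991]
force: [-1.0, -0.1, -0.0]
grip_width: 0.0002
finger_force: 0.1
```

Request:
{"method": "move_arm", "body": {
  "moves": [
    [[0,0.001,0,0.001,0,0,0],[0,0.001,0,0.003,0,0,0],[0,0.001,0,0.0045,0,0,0],[0,0.001,0,0.005,0,0,0],[0,0.001,0,0.005,0,0,0]]
  ]
}}

```text
clock: 6.4
position: [0.5195, -0.2501, 0.0492]
tool_rot: [3.142, -0.0, 2.991]
force: [-0.3, 0.1, 0.6]
grip_width: -0.0002
finger_force: 0.0
```

Request:
{"method": "move_arm", "body": {
  "moves": [
    [[0,0,0,0.0004,0,0,0],[0,0,0,0.0006,0,0,0],[0,0,0,0.0006,0,0,0]]
  ]
}}

```text
clock: 6.7
position: [0.5197, -0.2501, 0.049]
tool_rot: [-3.142, 0.0, 2.99]
force: [-3.1, 0.8, 8.0]
grip_width: -0.0001
finger_force: 3.9
```

Request:
{"method": "move_arm", "body": {
  "moves": [
    [[0,0,0,0.0003,0,0,0],[0,0,0,0.0003,0,0,0]]
  ]
}}

```text
clock: 6.9
position: [0.5197, -0.2502, 0.049]
tool_rot: [-3.141, 0.0, 2.99]
force: [-4.6, 1.3, 11.8]
grip_width: 0.0002
finger_force: 6.3
```

Request:
{"method": "move_arm", "body": {
  "moves": [
    [[0,0,0,-0.02,0,0,0],[0,0,0,-0.07,0,0,0],[0,0,0,-0.12,0,0,0],[0,0.03,0,-0.15,0,0,0],[0,0.08,0,-0.15,0,0,0]]
  ]
}}

```text
clock: 7.4
position: [0.443, -0.2386, 0.2018]
tool_rot: [-3.14, 0.007, 2.992]
force: [-0.5, -1.7, -0.6]
grip_width: 0.0
finger_force: 0.0
```

Request:
{"method": "move_arm", "body": {
  "moves": [
    [[0,0.04,0.05,0,0,0,0],[0,0.04,0.1,0,0,0,0],[0,0.04,0.15,0,0,0,0],[0,0.04,0.2,0,0,0,0],[0,0.04,0.2,0,0,0,0]]
  ]
}}

```text
clock: 7.9
position: [0.4318, -0.0294, 0.1987]
tool_rot: [3.14, 0.001, 2.996]
force: [0.3, -0.6, 0.2]
grip_width: -0.0003
finger_force: 0.0
```

```bash
python3 look.py pics/l4.png 411 220 219 228; python3 - <<'E'
from h import *
cv2.imwrite("pics/top9.png",bot.grab_frame("top")[:,:,::-1])
a=cv2.imread("pics/top0.png");b=cv2.imread("pics/top9.png");d=cv2.absdiff(a,b).max(2)
for n,(u,v) in dict(lid=(250,197),bowl=(337,187),open=(419,182),shaker=(500,237)).items(): print(n,(d[v-25:v+25,u-30:u+30]>40).sum())
E
```

```text
[ 0.4318 -0.0294  0.1987] [3.140e+00 1.000e-03 2.996e+00] [ 0.28 -0.64  0.19] -0.00025277318493452323 7.9
lid 0
bowl 0
open 0
shaker 0
```

View pics/l4.png

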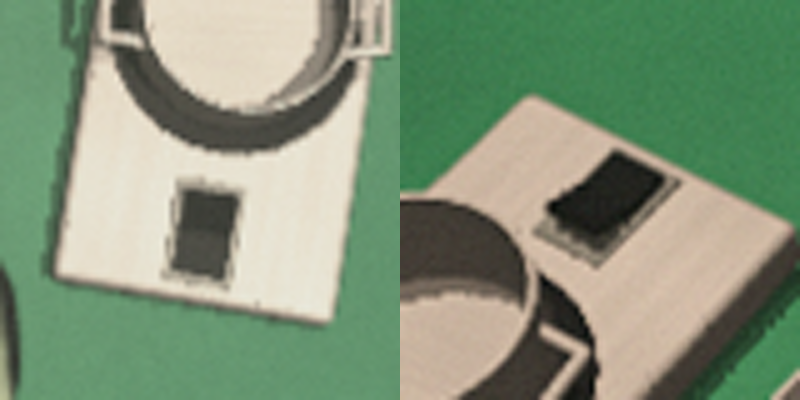

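View pics/top9.png

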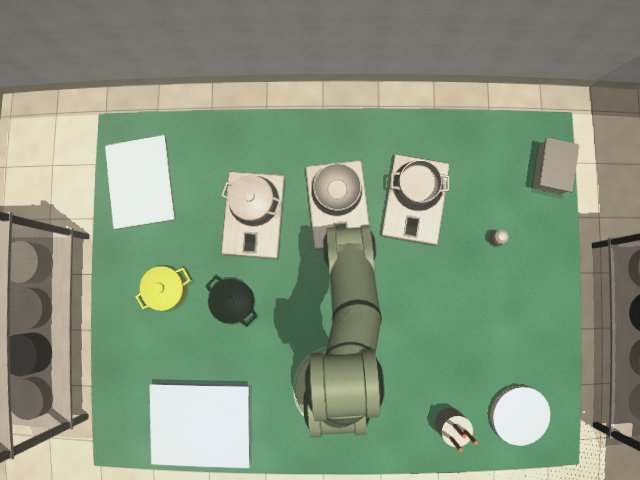

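Both switches are tipped the other way: the outer half is level and the pot-side half is raised. The pots, bowl and shaker have not moved, and the arm is clear at about 0.2 m.

```bash
python3 -c "
from workcell import bot
print(bot.job_done())"
```

```text
the job is handed in; nothing more can be done
None
```

I switched on the lidded pot's plate first, then the open pot's, and handed the job in at about 8 s; the bowl's plate was not touched, and the final top-camera picture shows the pots, bowl and shaker unmoved, but each press peaked above the 1 to 3 N the task gives (about 15 N, then 12 N) as the paddle met its stop.

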